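# Take the weighed clamp off the balance through the roof port

## Robot

A 6-joint arm with a two-finger parallel gripper is mounted at the origin on the work surface. World frame = base frame: x ahead of the robot, y to its left, z up, the work surface at z = 0. Lengths are in m, angles in rad, forces in N, time in s.
With the tool pointing down it reaches from about 0.35 to 0.975 m from the base axis. Payload 4.9 kg.
Tool frame: the origin (TCP) lies midway between the tips of the shut fingers; the grasp point (between the pads) lies 19 mm behind it; z points along the fingers, y is the line along which they close (so a half turn about z gives the same grasp; the last joint's range is limited). The gripper opens to 85 mm and grips with 20 to 120 N. Pads are 22 mm wide; open, the fingers measure 114 mm over their backs; the gripper's body (76 mm by 85 mm) begins 54 mm behind the grasp point. The pads swing forward as they close: fully open they stand 13 mm farther back than shut.
Start: joints at [1.163, 0.053, 1.613, -0, 1.476, -0.119], TCP at [0.178, 0.599, 0.231] pointing down, gripper open.
Joint ranges: [-3.01, 3.01], [-1.01, 2.22], [0.06, 2.58], [-1.02, 4.17], [0.09, 2.62], [-3.14, 3.14]. Speed limits (rad/s): [2.57, 2.57, 3.14, 3.14, 3.14, 3.14].

## Interface

Orientations are given as a rotation vector (axis times angle).
In Python, from station import ctrl, optics, job gives the robot as it stands.
- The arm moves only by the shell command python3 -m jog 'ROWS' [OPENING] [FORCE]. ROWS is JSON, a list of rows, each a list of 2 entries, a list of its own where there are three numbers: the shift along the tool's x, y, z in m, then the turn, a rotation vector about the tool's x, y, z in rad. A call has 1 to 5 rows; each row is the pose to reach, as a shift and turn from the pose commanded when the call began, along the tool's axes at that moment; what a row does not reach only later rows make up. A row lasts 1/10 s, in which the tool goes at most 50 mm and 8.59 degrees, less where a joint would pass 70% of its speed; a pose out of reach is approached as far as the arm can. A call with a gripper value outside its range is refused whole. OPENING is the opening, from 0 (shut) to 1 (fully open), set as the call begins (- or left out, the last holds). The fingers move at their own pace and stop on an object; FORCE is the grip in N (left out, the last holds). Time passes only in rows, so rows that repeat a pose let the fingers close. It gives the time, the measured TCP pose, the force, the opening and the grip force at its end, in the units of the state.
- ctrl.get_obs(): the state, without advancing time (a new reading comes with each control period).
- optics.get_image(name): name is "scene" or "top"; returns a dict with "image" (420x560x3 uint8, blue, green, red), "fx", "fy", "cx", "cy" (pixels), "D" ([k1, k2, p1, p2, k3] as OpenCV has them; the pictures are not rectified), "rvec" (rotation vector, rad) and "tvec" (3), from world to camera coordinates, as OpenCV has them. Camera axes: x right, y down, z forward; pixel columns grow to the right and rows downward; lengths in m; the calibration is good to about 2 mm. A picture is of the moment at which its call begins. There is no depth.
- job.finish_job(): hands the job in; it is judged then, once.
The state is a dict: "t": time; "q": joint angles; "dq": joint speeds; "effort": joint torques, N m; "tool_pos": TCP position; "tool_rot": TCP orientation; "contact_force": force on the tool from outside, world axes, zero at the start; "wrist_torque": the same for the moment, N m; "opening": finger opening in m; "grip_force": force on a finger pad.
Only numpy, scipy, OpenCV 4.12 (cv2) and the standard library are available. Lean on these libraries where they do the work, as an engineer would, in place of code of your own. Each camera call takes 0.05 s, during which the arm holds its last target. There are 200 camera calls.

## Task

Slide the shutter of the weighing enclosure fully open, reach through the round port in its roof and lift the clamp off the balance pan: it is lopsided, so find a grip near its balance point and keep it level all the way. Lay it flat in the empty steel tray, gently and without dropping it, let go, then slide the shutter fully shut again. Leave the other clamp and the black pots where they are, and do not press on the pan.

Things in the scene. Friction and masses are not known exactly. Their poses are not given: they have to be found in the camera images.
- enclosure: Fixed weighing enclosure, 210 mm (its x) by 350 mm (its y), clear walls on four sides, white roof 8 mm thick with its top 182 mm above the bench. Two aluminium rails 6 mm wide run along y on the roof at x = +-92 mm, up to 190 mm above the bench. Origin: centre of its underside, at bench height. Position and yaw vary.
- port (a point): Centre of the round port, at the roof's top face (182 mm above the bench), 150 mm diameter, straight through the 8 mm roof; at x 0, y -85 mm of the enclosure, axes as the enclosure's. The balance pan's top is 72 mm straight below. Fingers fit through only partly opened; the gripper's body stays above the roof.
- pan: Fixed steel balance pan, a flat disc 132 mm in diameter on a pedestal, concentric with the port; its top is 110 mm above the bench (98 mm above this body's origin, which is the foot of the pedestal).
- shutter (a joint): Travel (m) of the sliding shutter on the roof: 0 = fully shut over the port, 0.170 = fully open (stops at both ends). Opens along the enclosure's +y, stays where left, about 2 N friction; starts 0 to 40 mm open. A clear plate 164 mm square with an aluminium border, its top 187 mm above the bench.
- shutter_knob (a point): Centre of the top of the shutter's knob, an upright black cylinder 26 mm in diameter, 36 mm tall, standing at the centre of the shutter, its top 223 mm above the bench. Moves with the shutter.
- clamp: Loose clamp to be moved, 124 mm long, lying level on the pan at any yaw, near its centre. Origin: middle of its length, underside; z up. Along its x: metal boss from -62 to -30 mm; bare steel rod, 14 mm diameter, from -30 to +56 mm, axis 34 mm above the underside (grip across it); thin jaw plate from +56 to +62 mm. Mass 0.38 to 0.62 kg; balance point unknown, between x -15 and +8 mm.
- clamp_boss_end (a point): Outer face of the clamp's boss, at rod height (x -62, z 34 mm of the clamp). The boss is a block 32 mm long, 36 mm wide, 52 mm tall, with a screw on top to 58 mm; its mass varies.
- clamp_jaw_end (a point): Outer face of the clamp's jaw, at rod height (x +62, z 34 mm of the clamp). The jaw is a cork-faced steel plate 6 mm thick, 36 mm wide, 50 mm tall. The clamp stands on boss and jaw.
- tray_empty: The empty one of two alike fixed steel trays, 110 mm (its x) by 180 mm (its y) outside, 14 mm tall, walls and floor 4 mm thick (inside floor 4 mm above the bench). Origin: centre of its underside. The clamp goes in lengthwise along the tray's y, either end first. One tray is nearer the robot, one farther; which is empty varies.
- clamp_stored: Another clamp of the same shape, lying in the other tray: leave alone. Origin and axes as for the clamp.
- pot_far: A closed black cylindrical sample pot, 36 mm diameter, 62 mm tall; origin at the centre of its underside. A bystander at the back of the bench.
- pot_side: A closed black cylindrical sample pot, 36 mm diameter, 62 mm tall; origin at the centre of its underside. A bystander beyond the trays, to the robot's right.
- pot_inside: A closed black cylindrical sample pot, 36 mm diameter, 62 mm tall; origin at the centre of its underside. A bystander inside the enclosure, at the end away from the port.
Not all that is in view belongs to the job. What is shaped like the tray_empty but yellow is not meant.

How it is judged:
On the way, in this order (a step that is already met when the one before it is completed fails the run):
1. the shutter is fully open (value of joint shutter above 0.16 m), for 0.2 s.
2. the clamp is lifted out through the port, level, its underside above the roof (z of clamp in the frame of port above 0.01 m and angle between clamp's own z axis and vertical below 0.21 rad), for 0.2 s.
3. the clamp lies flat in the empty tray, released (z of clamp in the frame of tray_empty below 0.007 m and angle between clamp's own z axis and vertical below 0.06 rad and x of clamp_boss_end in the frame of tray_empty between -0.05 and 0.05 m and y of clamp_boss_end in the frame of tray_empty between -0.085 and 0.085 m and x of clamp_jaw_end in the frame of tray_empty between -0.05 and 0.05 m and y of clamp_jaw_end in the frame of tray_empty between -0.085 and 0.085 m and contact force between the fingers and clamp below 0.1 N), for 0.2 s.
At the end, for the whole second after the job is handed in: The clamp lies flat (within 3 degrees, underside within 3 mm of the tray's floor), at rest and released, inside the formerly empty tray, and the shutter is shut to within 8 mm (all of step 3 and value of joint shutter below 0.008 m and linear speed of clamp below 0.02 m/s); the robot touches nothing.
It fails at once if the clamp tips more than 17 degrees from level (angle between clamp's own z axis and vertical above 0.3 rad).
It fails at once if the clamp is dropped or slammed into the tray (faster than 0.4 m/s just above its floor) (horizontal distance between clamp and tray_empty below 0.1 m and z of clamp in the frame of tray_empty below 0.02 m and linear speed of clamp above 0.4 m/s).
It fails at once if the gripper presses on the balance pan with more than 8 N (contact force between the arm and pan above 8 N).
It fails at once if the other clamp or a black pot is moved more than 20 mm (distance of any of clamp_stored, pot_far, pot_side, pot_inside from where it was at the start of the episode above 0.02 m).
It also fails if it takes over 72 s, if anything falls off the work surface, if the arm or the gripper's body presses on something with over 40 N, if the wrist force passes 120 N, or if a joint passes its speed limit or range.

## Working session

There is one attempt and no reset: what is moved stays moved. The work goes in short steps, Python scripts to look and compute and a shell command to move; the robot and the scene stay as the last step left them, time stands still between calls to the robot, and variables do not carry over. Pictures are saved under pics/ and viewed, at most 10 in all, crops included, and the job is handed in when it is done.

```bash
mkdir -p pics; ls; python3 - <<'E'
from station import ctrl, optics, job
import cv2,numpy as np
for n in ("scene","top"):
    d=optics.get_image(n); cv2.imwrite(f"pics/{n}0.png",d["image"])
    R=cv2.Rodrigues(np.array(d["rvec"],float))[0]
    print(n,d["fx"],d["cx"],d["cy"],d["D"],-R.T@np.array(d["tvec"]),R[2])
o=ctrl.get_obs();print(o)
E
```

```text
pics
scene 445.5205974226508 282.71612151941656 208.62318207314178 [-0.06242724  0.          0.          0.          0.        ] [ 0.97554916 -0.86586514  0.76829858] [-0.40568894  0.7191364  -0.56414478]
top 513.4195031134367 279.65424571811354 213.2480468210148 [-0.01453542  0.          0.          0.          0.        ] [ 0.34695353 -0.10815588  1.68799072] [ 0.1161767   0.0111876  -0.99316555]
{'t': 0.1, 'q': array([ 1.16300774e+00,  5.33032795e-02,  1.61415335e+00,  4.57941449e-06,
        1.47600821e+00, -1.18989262e-01]), 'dq': array([ 6.25655156e-05, -1.04751815e-03, -1.65976369e-03,  1.63949925e-03,
        7.16829626e-04,  8.50770562e-04]), 'effort': array([ 1.90208534e-04, -3.94902527e+01, -3.71363389e+01, -1.06642603e-04,
        3.92511298e-03, -4.05965523e-06]), 'tool_pos': array([0.17776752, 0.59859735, 0.23018025]), 'tool_rot': array([-4.51999772e-01, -3.10840836e+00,  2.83708205e-03]), 'contact_force': array([0.35256992, 0.33833915, 0.16959957]), 'wrist_torque': array([-0.05720656, -0.02894566, -0.02997285]), 'grip_force': 0.0, 'opening': 0.0855748927163301}
```

View pics/top0.png

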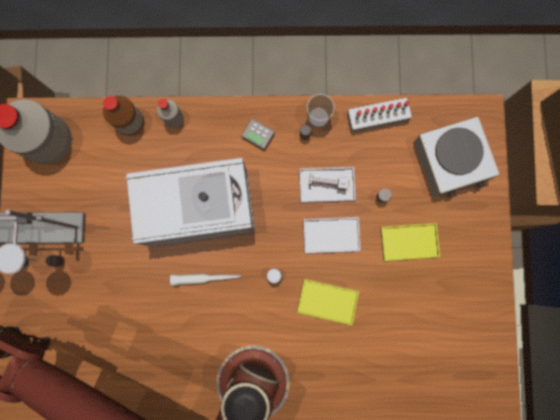

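View pics/scene0.png

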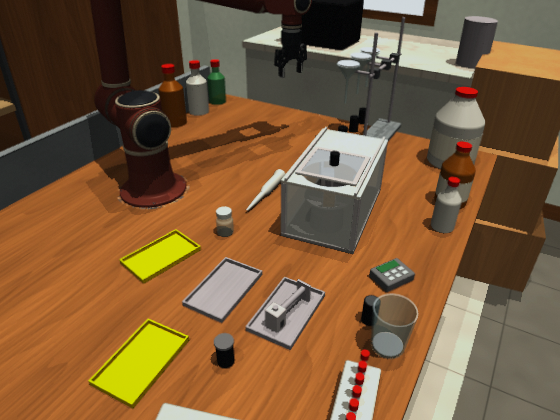

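The top view shows two steel trays: (332,236), which looks empty, and (327,185), which holds a clamp. The yellow trays at (411,242) and (328,302) are decoys. So the nearer grey tray is the one meant. The enclosure is centred near (190,200), with its port at the right end (235,195) and the knob at (204,197). I'll enlarge both to confirm.

```bash
cat > h.py <<'E'
import cv2,numpy as np
from station import ctrl,optics,job
def cam(d):
    K=np.array([[d["fx"],0,d["cx"]],[0,d["fy"],d["cy"]],[0,0,1]]);return K,np.array(d["D"],float),np.array(d["rvec"],float),np.array(d["tvec"],float)
def at(d,px,z):
    "world points of pixels at height z"
    K,D,r,t=cam(d);R=cv2.Rodrigues(r)[0];c=-R.T@t
    p=cv2.undistortPoints(np.array(px,float).reshape(-1,1,2),K,D).reshape(-1,2)
    v=np.c_[p,np.ones(len(p))]@R
    return c+v*((z-c[2])/v[:,2])[:,None]
def pix(d,P):
    K,D,r,t=cam(d);return cv2.projectPoints(np.array(P,float).reshape(-1,1,3),r,t,K,D)[0].reshape(-1,2)
def crop(img,x0,y0,w,h,s,name):
    cv2.imwrite(name,cv2.resize(img[y0:y0+h,x0:x0+w],None,fx=s,fy=s,interpolation=cv2.INTER_CUBIC))
E
python3 - <<'E'
from h import *
im=optics.get_image("top")["image"]
a=cv2.resize(im[150:255,115:265],None,fx=5,fy=5,interpolation=cv2.INTER_CUBIC)
cv2.imwrite("pics/enc.png",a)
crop(im,285,155,120,110,5,"pics/tray.png")
E
```

```text
(no output)
```

View pics/enc.png

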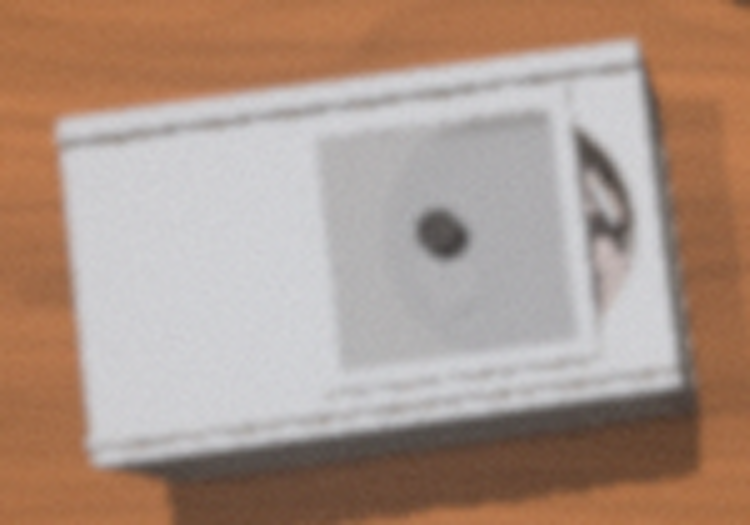

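View pics/tray.png

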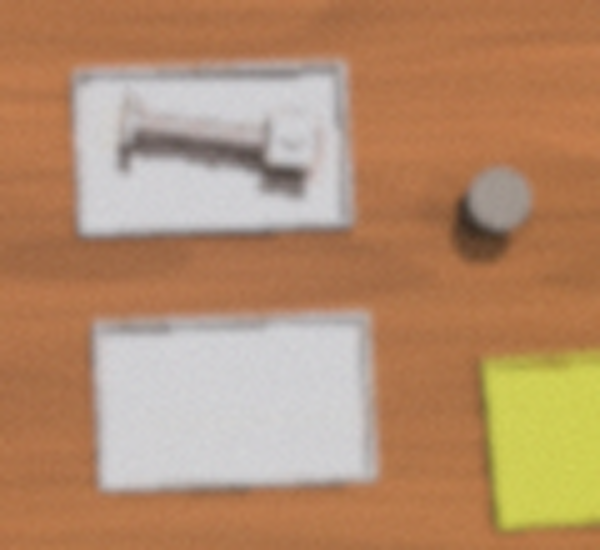

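The near tray is empty (crop corners (95,320), (370,314), (378,483), (100,491)). The enclosure crop gives roof corners (57,120), (637,42), (685,385), (93,465) and knob top (441,233).

```bash
python3 - <<'E'
from h import *
d=optics.get_image("top")
f=lambda P,x0,y0:(np.array(P,float)+.5)/5-.5+[x0,y0]
C=at(d,f([(57,120),(637,42),(685,385),(93,465)],115,150),.182)
L=lambda a,b:np.linalg.norm(a-b)
print("roof",C.round(3),[round(L(C[i],C[(i+1)%4]),3) for i in range(4)])
c=C.mean(0);v=(C[0]+C[3]-C[1]-C[2]);v/=L(v,0);print("centre",c,"+y dir",v, "yaw",np.arctan2(-v[0],v[1]))
k=at(d,f([(441,233)],115,150),.223)[0];p=c-.085*v;print("port",p,"knob",k,"travel",(k-p)@v, "lat",(k-p)@[v[1],-v[0],0], "open knob",p+.17*v)
T=at(d,f([(95,320),(370,314),(378,483),(100,491)],285,155),.014)
print("tray",T.round(3),[round(L(T[i],T[(i+1)%4]),3) for i in range(4)],T.mean(0)); w=T[0]+T[3]-T[1]-T[2];print("ydir",w/L(w,0))
o=ctrl.get_obs();from scipy.spatial.transform import Rotation as R
print(o["tool_pos"],R.from_rotvec(o["tool_rot"]).as_matrix())
E
```

```text
roof [[ 0.646  0.368  0.182]
 [ 0.69   0.021  0.182]
 [ 0.484 -0.008  0.182]
 [ 0.439  0.341  0.182]] [np.float64(0.351), np.float64(0.208), np.float64(0.352), np.float64(0.209)]
centre [0.56467777 0.1804584  0.182     ] +y dir [-0.12823314  0.99174405  0.        ] yaw 0.12858720199656806
port [0.57557759 0.09616016 0.182     ] knob [0.56932585 0.13025516 0.223     ] travel 0.034615195198367886 lat -0.0018280163784905339 open knob [0.55377795 0.26475665 0.182     ]
tray [[ 0.525 -0.168  0.014]
 [ 0.527 -0.348  0.014]
 [ 0.417 -0.35   0.014]
 [ 0.413 -0.17   0.014]] [np.float64(0.18), np.float64(0.111), np.float64(0.181), np.float64(0.112)] [ 0.4704449  -0.25894269  0.014     ]
ydir [-0.01945661  0.9998107   0.        ]
[0.17784254 0.59875296 0.2304841 ] [[-9.58585140e-01  2.84805596e-01 -5.49344149e-04]
 [ 2.84806073e-01  9.58584354e-01 -1.23970331e-03]
 [ 1.73518265e-04 -1.34481772e-03 -9.99999081e-01]]
```

```bash
cat >> h.py <<'E'
from scipy.spatial.transform import Rotation as Rn
def go(x,y,z,yaw=None):
    "shift and turn in tool axes to world point, tool down, tool y at angle yaw (mod pi)"
    o=ctrl.get_obs();M=Rn.from_rotvec(o["tool_rot"]);p=np.array(o["tool_pos"])
    m=M.as_matrix();a=np.arctan2(m[1,1],m[0,1]);b=a if yaw is None else yaw
    b=a+(b-a+np.pi/2)%np.pi-np.pi/2
    G=np.array([[-np.sin(b)*-1,np.cos(b),0],[-np.cos(b),np.sin(b),0],[0,0,-1]]);G[:,0]=np.cross(G[:,1],G[:,2])
    print("t",round(o["t"],1),"pos",p.round(4),"yaw",round(a,3),"F",o["contact_force"].round(1),"q6",o["q"][5].round(2),"open",round(o["opening"],4),"\n shift",M.inv().apply(np.array([x,y,z])-p).round(4),"turn",(M.inv()*Rn.from_matrix(G)).as_rotvec().round(3))
E
python3 -m jog '[[[-0.041,-0.027,-0.02],[0,0,-0.1]],[[-0.082,-0.054,-0.04],[0,0,-0.2]],[[-0.123,-0.081,-0.04],[0,0,-0.3]],[[-0.164,-0.108,-0.04],[0,0,-0.42]],[[-0.205,-0.135,-0.04],[0,0,-0.42]]]'
python3 -m jog '[[[-0.025,-0.038,0],[0,0,0]],[[-0.05,-0.077,0],[0,0,0]],[[-0.075,-0.115,0],[0,0,0]],[[-0.098,-0.154,0],[0,0,0]],[[-0.098,-0.154,0],[0,0,0]]]' 0.7
python3 -c "
from h import *
go(.5693,.1303,.255,1.6994)"
```

```text
t: 0.7
tool_pos: [0.335, 0.412, 0.2715]
tool_rot: [-0.21, 3.134, 0.001]
contact_force: [0.3, 0.1, -0.1]
opening: 0.0855
grip_force: 0.0
t: 1.2
tool_pos: [0.454, 0.2699, 0.271]
tool_rot: [-0.196, 3.135, -0.003]
contact_force: [-0.3, -0.0, -0.8]
opening: 0.0599
grip_force: 0.0
t 1.2 pos [0.454  0.2699 0.271 ] yaw 1.695 F [-0.3 -0.  -0.8] q6 -1.3 open 0.0599 
 shift [-0.0971 -0.1528  0.0163] turn [-0.002  0.    -0.004]
```

```bash
python3 -m jog '[[[-0.025,-0.038,0],[0,0,0]],[[-0.05,-0.077,0],[0,0,0]],[[-0.075,-0.115,0],[0,0,0]],[[-0.097,-0.153,0],[0,0,0]],[[-0.097,-0.153,0],[0,0,0]]]'
python3 -c "
from h import *
go(.5693,.1303,.198,1.6994)
d=optics.get_image('scene');crop(d['image'],240,60,180,140,4,'pics/k.png')"
```

```text
t: 1.7
tool_pos: [0.5695, 0.1315, 0.2706]
tool_rot: [0.198, -3.135, 0.002]
contact_force: [-0.6, 0.3, -0.1]
opening: 0.0598
grip_force: 0.0
t 1.7 pos [0.5695 0.1315 0.2706] yaw 1.697 F [-0.6  0.3 -0.1] q6 -1.6 open 0.0598 
 shift [ 0.0003 -0.0011  0.0726] turn [-0.001 -0.001 -0.002]
```

View pics/k.png

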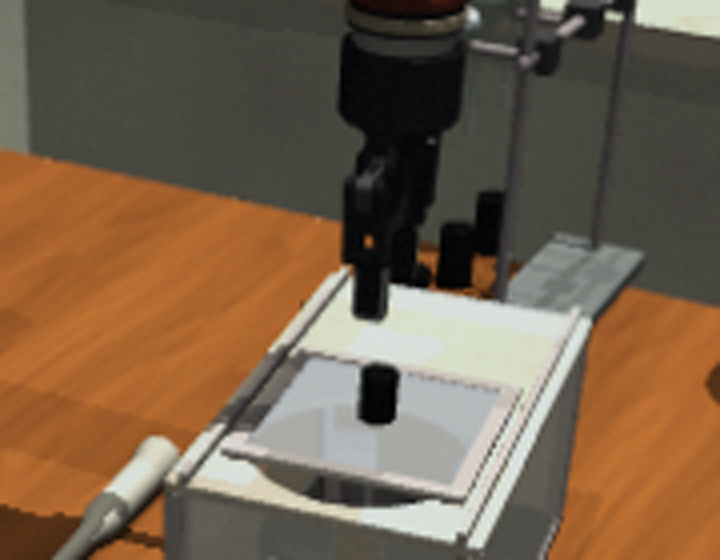

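The fingers at (370,300) stand above the knob at (378,390). I'll go down, grip and slide.

```bash
python3 -m jog '[[[0,-0.001,0.03],[0,0,0]],[[0,-0.001,0.055],[0,0,0]],[[0,-0.001,0.07],[0,0,0]],[[0,-0.001,0.072],[0,0,0]]]'
python3 -m jog '[[[0,0,0],[0,0,0]],[[0,0,0],[0,0,0]],[[0,0,0],[0,0,0]],[[0,0,0],[0,0,0]],[[0,0,0],[0,0,0]]]' 0 25
python3 -m jog '[[[0,0.02,0],[0,0,0]],[[0,0.04,0],[0,0,0]],[[0,0.06,0],[0,0,0]],[[0,0.08,0],[0,0,0]],[[0,0.1,0],[0,0,0]]]'
python3 -m jog '[[[0,0.015,0],[0,0,0]],[[0,0.025,0],[0,0,0]],[[0,0.03,0],[0,0,0]],[[0,0.032,0],[0,0,0]],[[0,0.032,0],[0,0,0]]]'
```

```text
t: 2.15
tool_pos: [0.5657, 0.1347, 0.1965]
tool_rot: [0.208, -3.13, -0.0]
contact_force: [-0.4, -0.0, -0.1]
opening: 0.0599
grip_force: 0.0
t: 2.65
tool_pos: [0.5687, 0.1339, 0.2014]
tool_rot: [-0.206, 3.132, 0.001]
contact_force: [-2.0, 1.1, 7.3]
opening: 0.025
grip_force: 25.4
t: 3.15
tool_pos: [0.5555, 0.2329, 0.2014]
tool_rot: [-0.205, 3.132, -0.002]
contact_force: [-0.8, -2.2, 5.5]
opening: 0.0251
grip_force: 25.4
t: 3.65
tool_pos: [0.5512, 0.265, 0.2014]
tool_rot: [-0.206, 3.132, 0.001]
contact_force: [-1.8, -0.3, 5.8]
opening: 0.0252
grip_force: 25.4
```

```bash
python3 -m jog '[[[0,0,0],[0,0,0]],[[0,0,0],[0,0,0]],[[0,0,0],[0,0,0]]]' 0.7
python3 -m jog '[[[0,0,-0.03],[0,0,0]],[[0,0,-0.07],[0,0,0]],[[0,0,-0.11],[0,0,0]],[[0,0,-0.11],[0,0,0]]]' 0.65
python3 -c "
from h import *
d=optics.get_image('top');e=optics.get_image('scene')
a=cv2.resize(d['image'][145:255,155:265],None,fx=5,fy=5,interpolation=cv2.INTER_CUBIC)
cv2.imwrite('pics/p.png',a)
print(pix(d,[[.5756,.0962,.11],[.5756,.0962,.182],[.5538,.2648,.223]]))"
```

```text
t: 3.95
tool_pos: [0.5504, 0.2643, 0.1987]
tool_rot: [0.206, -3.134, 0.0]
contact_force: [-0.9, -0.2, 0.2]
opening: 0.0598
grip_force: 0.0
t: 4.35
tool_pos: [0.5531, 0.2654, 0.3173]
tool_rot: [-0.205, 3.123, 0.005]
contact_force: [0.4, -0.8, 0.9]
opening: 0.0556
grip_force: 0.0
[[219.58327407 199.5477967 ]
 [216.48048157 196.09082996]
 [156.31874703 201.82838963]]
```

View pics/p.png

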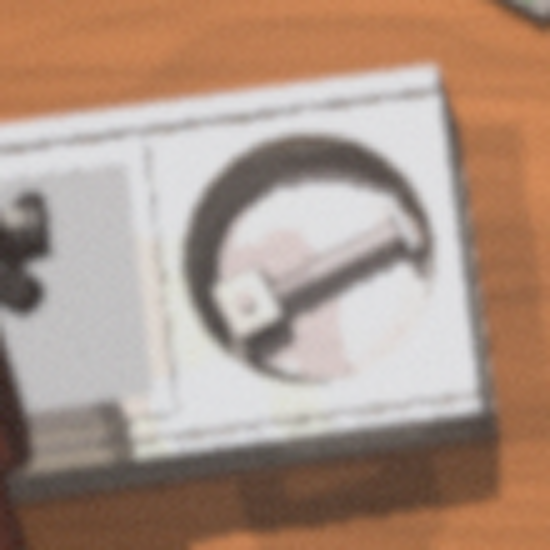

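The port is open at (310,258) in the crop. The boss is at the lower left (248,303), its screw at (246,304), the rod runs from (290,282) to (392,233), and the jaw is at (407,228).

```bash
python3 - <<'E'
from h import *
d=optics.get_image("top")
f=lambda P:(np.array(P,float)+.5)/5-.5+[155,145]
b=at(d,f([(246,304)]),.168)[0];b2=at(d,f([(248,303)]),.162)[0];j=at(d,f([(407,228)]),.16)[0];r=at(d,f([(290,282),(392,233)]),.148)
print(b,b2,j,r,np.linalg.norm(b2[:2]-j[:2]),"expect .105")
u=r[1]-r[0];u/=np.linalg.norm(u);print("rod dir",u,np.arctan2(u[1],u[0]),"bossjaw dir",np.arctan2(*(j-b2)[1::-1]))
o=(b2+.046*u+j-.059*u)/2;print("origin",o,"r-> lat",np.cross(u,r[0]-o)[2]);th=np.arctan2(u[1],u[0])
g=o-.004*u;print("grip",g)
go(g[0],g[1],.30,th+np.pi/2)
p=np.array([.5756,.0962]);print("offset from port",o[:2]-p,g[:2]-p)
E
```

```text
[0.54982401 0.13585413 0.168     ] [0.55122308 0.13562013 0.162     ] [0.59650003 0.04037694 0.16      ] [[0.56578542 0.11246717 0.148     ]
 [0.59544675 0.0506568  0.148     ]] 0.10545742040086808 expect .105
rod dir [ 0.43264041 -0.90156657  0.        ] -1.1233769120053236 bossjaw dir -1.1270359889509858
origin [0.57104939 0.09385872 0.161     ] r-> lat 0.0033049464345747135
grip [0.56931883 0.09746498 0.161     ]
t 4.5 pos [0.5503 0.2644 0.3085] yaw 1.702 F [-0.9  0.1 -0.4] q6 -1.38 open 0.0554 
 shift [ 0.003  -0.168   0.0085] turn [-1.000e-03 -1.000e-03  1.254e+00]
offset from port [-0.00455061 -0.00234128] [-0.00628117  0.00126498]
```

```bash
python3 -m jog '[[[0.001,-0.034,0],[0,0,0.14]],[[0.001,-0.068,0],[0,0,0.28]],[[0.001,-0.1,0],[0,0,0.42]],[[0.001,-0.135,0],[0,0,0.56]],[[0.001,-0.167,0],[0,0,0.7]]]' 0.55
python3 -m jog '[[[0,0,0],[0,0,0.14]],[[0,0,0],[0,0,0.28]],[[0,0,0],[0,0,0.42]],[[0,0,0],[0,0,0.554]],[[0,0,0],[0,0,0.554]]]'
python3 -c "
from h import *
go(.5711,.0983,.127,.447)
d=optics.get_image('scene');crop(d['image'],260,60,160,130,5,'pics/g.png')"
```

```text
t: 5.0
tool_pos: [0.5704, 0.0973, 0.3063]
tool_rot: [-0.889, -3.009, 0.003]
contact_force: [0.8, -0.5, -0.3]
opening: 0.047
grip_force: 0.0
t: 5.5
tool_pos: [0.5705, 0.0987, 0.3065]
tool_rot: [-1.67, -2.656, 0.004]
contact_force: [-0.6, 0.2, 0.2]
opening: 0.0472
grip_force: 0.0
t 5.5 pos [0.5705 0.0987 0.3065] yaw 0.448 F [-0.6  0.2  0.2] q6 -0.41 open 0.0472 
 shift [-0.0009  0.0011  0.1795] turn [-0.004 -0.002  0.001]
```

View pics/g.png

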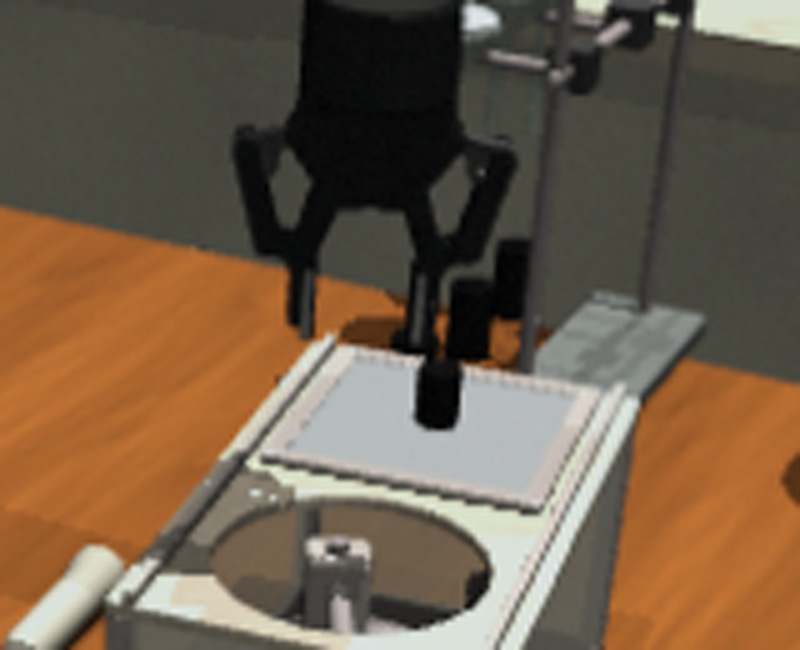

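The fingers hang above the open port, with the boss visible at (340,570). Going down on the rod, closing, then a small test lift.

```bash
python3 -m jog '[[[0,0,0.035],[0,0,0]],[[0,0,0.07],[0,0,0]],[[0,0,0.1],[0,0,0]],[[0,0,0.13],[0,0,0]],[[0,0,0.145],[0,0,0]]]'
python3 -m jog '[[[0,0,0.02],[0,0,0]],[[0,0,0.034],[0,0,0]],[[0,0,0.034],[0,0,0]]]'
python3 -m jog '[[[0,0,0],[0,0,0]],[[0,0,0],[0,0,0]],[[0,0,0],[0,0,0]],[[0,0,0],[0,0,0]],[[0,0,0],[0,0,0]]]' 0 60
python3 -m jog '[[[0,0,-0.003],[0,0,0]],[[0,0,-0.006],[0,0,0]],[[0,0,-0.008],[0,0,0]],[[0,0,-0.008],[0,0,0]],[[0,0,-0.008],[0,0,0]]]'
python3 -c "
from h import *
go(.5711,.0983,.127,.447)
o=ctrl.get_obs();print(o['wrist_torque'],o['contact_force'])"
```

```text
t: 6.05
tool_pos: [0.569, 0.0988, 0.1597]
tool_rot: [-1.666, -2.657, 0.006]
contact_force: [-0.8, 0.7, -0.4]
opening: 0.0471
grip_force: 0.0
t: 6.35
tool_pos: [0.5698, 0.0988, 0.1278]
tool_rot: [-1.669, -2.657, 0.004]
contact_force: [-0.7, -0.5, -0.2]
opening: 0.0472
grip_force: 0.0
t: 6.85
tool_pos: [0.5722, 0.0988, 0.1321]
tool_rot: [1.671, 2.658, 0.001]
contact_force: [-2.1, -0.4, 6.4]
opening: 0.0119
grip_force: 58.6
t: 7.35
tool_pos: [0.5711, 0.0988, 0.1378]
tool_rot: [-1.672, -2.659, 0.001]
contact_force: [0.4, -0.1, -5.7]
opening: 0.0119
grip_force: 58.4
t 7.3 pos [0.5711 0.0988 0.1378] yaw 0.448 F [ 0.4 -0.1 -5.7] q6 -0.4 open 0.0119 
 shift [-0.0005 -0.0002  0.0108] turn [-0.001 -0.     0.001]
[-0.01932359 -0.02864327 -0.03131907] [ 0.44117166 -0.0541145  -5.7405418 ]
```

```bash
cat > w.py <<'E'
from h import *
o=ctrl.get_obs();print("W",o["wrist_torque"].round(3),o["contact_force"].round(2))
E
python3 -m jog '[[[0,0,-0.004],[0,0,0]],[[0,0,-0.006],[0,0,0]],[[0,0,-0.006],[0,0,0]]]' >/dev/null; python3 w.py
for i in 1 2 3 4 5; do python3 -m jog '[[[0,0,0],[0,0,0]]]' >/dev/null; python3 w.py; done
python3 -c "
from h import *
d=optics.get_image('scene');crop(d['image'],300,140,80,65,8,'pics/l.png')"
```

```text
W [-0.003 -0.009 -0.025] [-0.06  0.09 -4.71]
W [-0.045 -0.025 -0.048] [-0.1   0.31 -5.53]
W [-0.073 -0.009  0.002] [ 0.42 -0.76 -4.92]
W [-0.046  0.006 -0.054] [ 0.79 -0.58 -4.94]
W [-0.012  0.007  0.008] [-0.09  0.54 -5.23]
W [-0.091 -0.044 -0.055] [-0.51 -0.23 -4.28]
```

View pics/l.png

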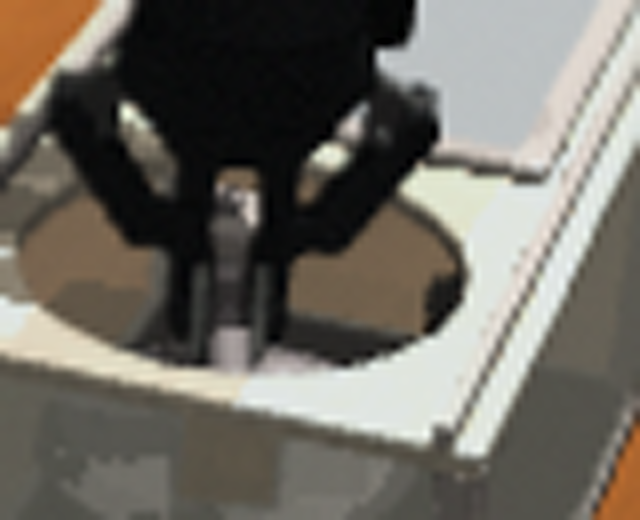

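```bash
python3 - <<'E'
from h import *
d=optics.get_image("scene");o=ctrl.get_obs();print(o["tool_pos"],o["t"])
p=np.array(o["tool_pos"]);zr=p[2]+.012
u=np.array([.4327,-.9016,0]);k=np.array([0,0,1.])
g=np.array([p[0],p[1],zr]); xg=-.004
for a in (-.2,-.1,0,.1,.2): # + = boss down
    ux=np.cos(a)*u+np.sin(a)*k; kz=np.cos(a)*k-np.sin(a)*u; s=np.array([.9016,.4327,0])
    P=[g+ux*(x-xg)+kz*(z-.034)+s*y for x,y,z in [(-46,0,58),(-30,0,52),(-62,-18,52),(-62,18,52),(62,-18,50),(62,18,50),(62,0,0)] for x,y,z in [(x/1e3,y/1e3,z/1e3)]]
    print(a,((pix(d,P)-[300,140])*8+3.5).round(0).tolist())
E
```

```text
[0.57139077 0.09884304 0.1442663 ] 8.25
-0.2 [[233.0, 182.0], [232.0, 226.0], [180.0, 164.0], [284.0, 168.0], [176.0, 414.0], [288.0, 419.0], [222.0, 526.0]]
-0.1 [[232.0, 188.0], [231.0, 229.0], [179.0, 174.0], [283.0, 178.0], [177.0, 396.0], [289.0, 401.0], [223.0, 518.0]]
0 [[231.0, 195.0], [231.0, 233.0], [178.0, 186.0], [281.0, 190.0], [178.0, 376.0], [291.0, 381.0], [224.0, 508.0]]
0.1 [[230.0, 203.0], [230.0, 237.0], [177.0, 198.0], [280.0, 203.0], [179.0, 355.0], [292.0, 360.0], [226.0, 496.0]]
0.2 [[229.0, 212.0], [230.0, 242.0], [176.0, 212.0], [279.0, 217.0], [180.0, 334.0], [293.0, 339.0], [227.0, 482.0]]
```

The boss top and screw sit where a level clamp would put them (screw predicted at row 195, seen at about 200), so the tilt is small. I'll firm up the grip and lift.

```bash
python3 -m jog '[[[0,0,-0.005],[0,0,0]],[[0,0,-0.015],[0,0,0]],[[0,0,-0.03],[0,0,0]],[[0,0,-0.045],[0,0,0]],[[0,0,-0.06],[0,0,0]]]' 0 100
python3 -m jog '[[[0,0,-0.015],[0,0,0]],[[0,0,-0.03],[0,0,0]],[[0,0,-0.045],[0,0,0]],[[0,0,-0.055],[0,0,0]],[[0,0,-0.06],[0,0,0]]]'
python3 -m jog '[[[0,0,0],[0,0,0]],[[0,0,0],[0,0,0]],[[0,0,0],[0,0,0]]]';python3 w.py
python3 - <<'E'
from h import *
d=optics.get_image("scene");e=optics.get_image("top");o=ctrl.get_obs()
p=np.array(o["tool_pos"]);u=np.array([.4327,-.9016,0]);k=np.array([0,0,1.]);g=p+[0,0,.012]
im=d["image"]
c=pix(d,[g])[0].astype(int);print(c)
x0,y0=c[0]-50,c[1]-40
b=cv2.resize(im[y0:y0+80,x0:x0+100],None,fx=8,fy=7.5 if 0 else 7,interpolation=cv2.INTER_CUBIC)
cv2.imwrite("pics/m.png",b)
for a in (-.15,0,.15):
    ux=np.cos(a)*u+np.sin(a)*k; kz=np.cos(a)*k-np.sin(a)*u; s=np.array([.9016,.4327,0])
    P=[g+ux*(x+4)/1e3+kz*(z-34)/1e3+s*y/1e3 for x,y,z in [(-62,-18,0),(-62,18,0),(-46,0,58),(62,-18,50),(62,18,50),(62,18,0),(62,-18,0)]]
    print(a,((pix(d,P)-[x0,y0])*[8,7]+3).round(0).tolist())
go(.4704,-.259,.26,.0195)
E
```

```text
t: 8.75
tool_pos: [0.5719, 0.0989, 0.2067]
tool_rot: [1.672, 2.658, 0.002]
contact_force: [0.3, -0.3, -5.0]
opening: 0.0106
grip_force: 97.6
t: 9.25
tool_pos: [0.5719, 0.0989, 0.266]
tool_rot: [1.672, 2.658, 0.002]
contact_force: [0.8, -0.6, -4.7]
opening: 0.0109
grip_force: 97.6
t: 9.55
tool_pos: [0.5709, 0.0988, 0.263]
tool_rot: [-1.672, -2.658, 0.002]
contact_force: [0.2, 0.8, -5.6]
opening: 0.0103
grip_force: 97.6
W [-0.099  0.018  0.022] [ 0.17  0.75 -5.56]
[330 138]
-0.15 [[349.0, 277.0], [455.0, 281.0], [414.0, 172.0], [356.0, 357.0], [476.0, 361.0], [463.0, 476.0], [347.0, 472.0]]
0 [[347.0, 303.0], [454.0, 307.0], [413.0, 182.0], [358.0, 328.0], [478.0, 332.0], [465.0, 460.0], [349.0, 456.0]]
0.15 [[346.0, 329.0], [452.0, 333.0], [411.0, 195.0], [360.0, 299.0], [480.0, 303.0], [468.0, 441.0], [351.0, 436.0]]
t 9.7 pos [0.571  0.0988 0.2633] yaw 0.448 F [ 0.2 -0.4 -4.7] q6 -0.41 open 0.0104 
 shift [-0.2789 -0.2457  0.0035] turn [-0.002 -0.     0.428]
```

View pics/m.png

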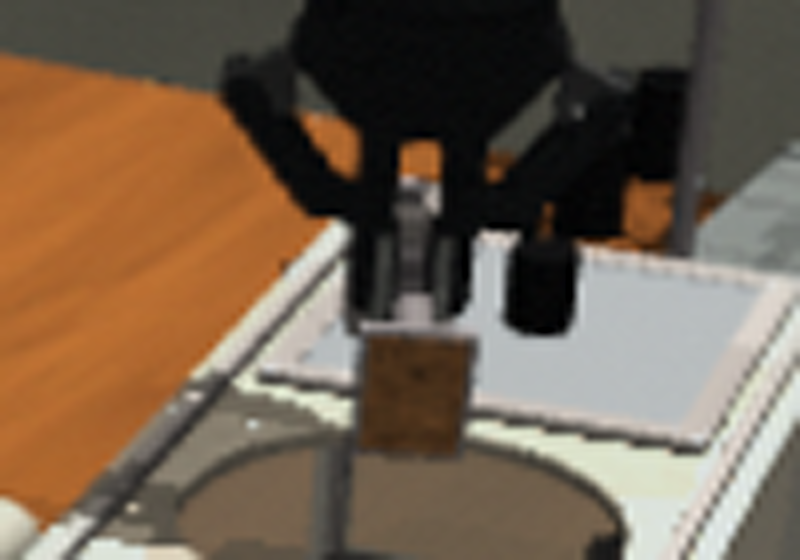

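The clamp is level: the jaw's top edge is at row 333 (330 predicted) and its bottom at 453 (458 predicted). Carrying it to the tray.

```bash
python3 -m jog '[[[-0.01,-0.009,0],[0,0,0]],[[-0.028,-0.025,0],[0,0,0]],[[-0.047,-0.041,0],[0,0,0]],[[-0.07,-0.062,0],[0,0,0]],[[-0.093,-0.082,0],[0,0,0]]]'
python3 -m jog '[[[-0.019,-0.016,0],[0,0,0]],[[-0.037,-0.032,0],[0,0,0]],[[-0.056,-0.049,0],[0,0,0]],[[-0.075,-0.066,0],[0,0,0]],[[-0.093,-0.082,0],[0,0,0]]]'
python3 -m jog '[[[-0.025,-0.022,0],[0,0,0.1]],[[-0.05,-0.044,0],[0,0,0.2]],[[-0.073,-0.065,0],[0,0,0.3]],[[-0.088,-0.076,0],[0,0,0.4]],[[-0.093,-0.081,0],[0,0,0.428]]]'
python3 -m jog '[[[0,0,0],[0,0,0]],[[0,0,0],[0,0,0]]]'
python3 -c "
from h import *
go(.4704,-.255,.027,.0195)"; python3 w.py
```

```text
t: 10.15
tool_pos: [0.5369, -0.022, 0.2641]
tool_rot: [-1.672, -2.659, 0.001]
contact_force: [1.0, -0.0, -4.4]
opening: 0.0106
grip_force: 97.9
t: 10.65
tool_pos: [0.5032, -0.1414, 0.2642]
tool_rot: [-1.673, -2.659, 0.001]
contact_force: [-0.3, -0.7, -4.5]
opening: 0.0107
grip_force: 97.9
t: 11.15
tool_pos: [0.4703, -0.2608, 0.2641]
tool_rot: [-2.204, -2.239, 0.001]
contact_force: [0.6, 0.1, -4.7]
opening: 0.0105
grip_force: 98.3
t: 11.35
tool_pos: [0.4714, -0.2581, 0.2642]
tool_rot: [-2.197, -2.245, -0.001]
contact_force: [0.1, -0.1, -5.1]
opening: 0.0108
grip_force: 98.3
t 11.3 pos [ 0.4714 -0.2581  0.2642] yaw 0.022 F [ 0.1 -0.1 -5.1] q6 -0.66 open 0.0108 
 shift [ 0.003  -0.0009  0.2372] turn [-0.    -0.001  0.002]
W [-0.014 -0.034  0.016] [ 0.06 -0.14 -5.13]
```

```bash
python3 -m jog '[[[0.001,0,0.015],[0,0,0]],[[0.002,0,0.04],[0,0,0]],[[0.003,0,0.065],[0,0,0]],[[0.003,-0.001,0.09],[0,0,0]],[[0.003,-0.001,0.115],[0,0,0]]]'
python3 -m jog '[[[0,0,0.025],[0,0,0]],[[0,0,0.05],[0,0,0]],[[0,0,0.07],[0,0,0]],[[0,0,0.085],[0,0,0]],[[0,0,0.095],[0,0,0]]]'
python3 -m jog '[[[0,0,0.004],[0,0,0]],[[0,0,0.007],[0,0,0]],[[0,0,0.01],[0,0,0]],[[0,0,0.012],[0,0,0]],[[0,0,0.012],[0,0,0]]]'
python3 -m jog '[[[0,0,0.001],[0,0,0]],[[0,0,0.003],[0,0,0]],[[0,0,0.004],[0,0,0]],[[0,0,0.006],[0,0,0]],[[0,0,0.007],[0,0,0]]]'
python3 -c "
from h import *
d=optics.get_image('scene');crop(d['image'],170,240,120,95,6,'pics/t.png')"; python3 w.py
```

```text
t: 11.85
tool_pos: [0.4701, -0.2543, 0.1471]
tool_rot: [-2.196, -2.245, 0.0]
contact_force: [0.4, -0.5, -5.3]
opening: 0.0104
grip_force: 98.3
t: 12.35
tool_pos: [0.4697, -0.2544, 0.0523]
tool_rot: [-2.196, -2.243, 0.0]
contact_force: [-1.1, -0.1, -4.9]
opening: 0.0103
grip_force: 98.3
t: 12.85
tool_pos: [0.4705, -0.2559, 0.0426]
tool_rot: [2.199, 2.243, 0.0]
contact_force: [0.2, 0.0, -5.3]
opening: 0.0104
grip_force: 98.3
t: 13.35
tool_pos: [0.4702, -0.2557, 0.035]
tool_rot: [-2.199, -2.243, 0.0]
contact_force: [0.6, -0.2, -5.3]
opening: 0.0105
grip_force: 98.3
W [-0.004  0.022 -0.03 ] [ 0.71 -0.58 -5.62]
```

```bash
python3 -m jog '[[[0,0,0.001],[0,0,0]],[[0,0,0.002],[0,0,0]],[[0,0,0.003],[0,0,0]],[[0,0,0.004],[0,0,0]],[[0,0,0.005],[0,0,0]]]'; python3 -m jog '[[[0,0,0.001],[0,0,0]],[[0,0,0.002],[0,0,0]],[[0,0,0.003],[0,0,0]],[[0,0,0.003],[0,0,0]]]'
```

```text
t: 13.9
tool_pos: [0.4704, -0.2558, 0.0302]
tool_rot: [2.199, 2.244, -0.0]
contact_force: [-0.1, -1.0, -6.4]
opening: 0.0104
grip_force: 98.3
t: 14.3
tool_pos: [0.4702, -0.2557, 0.0271]
tool_rot: [-2.199, -2.243, 0.0]
contact_force: [0.1, -0.3, -5.1]
opening: 0.0108
grip_force: 98.3
```

```bash
python3 -m jog '[[[0,0,0.0005],[0,0,0]],[[0,0,0.001],[0,0,0]],[[0,0,0.0015],[0,0,0]],[[0,0,0.0015],[0,0,0]]]'; python3 -m jog '[[[0,0,0.0005],[0,0,0]],[[0,0,0.001],[0,0,0]],[[0,0,0.0015],[0,0,0]],[[0,0,0.0015],[0,0,0]]]'
```

```text
t: 14.7
tool_pos: [0.4705, -0.2558, 0.0264]
tool_rot: [-2.199, -2.244, 0.0]
contact_force: [-2.8, 1.3, -0.1]
opening: 0.0103
grip_force: 98.5
t: 15.1
tool_pos: [0.4706, -0.2559, 0.0263]
tool_rot: [-2.198, -2.243, 0.0]
contact_force: [-6.8, 5.4, 11.5]
opening: 0.0105
grip_force: 99.9
```

The clamp is on the floor. I'll ease off, loosen the grip and release.

```bash
python3 -m jog '[[[0,0,-0.001],[0,0,0]],[[0,0,-0.001],[0,0,0]],[[0,0,-0.001],[0,0,0]]]' 0 20
python3 -m jog '[[[0,0,0],[0,0,0]],[[0,0,0],[0,0,0]],[[0,0,0],[0,0,0]],[[0,0,0],[0,0,0]],[[0,0,0],[0,0,0]]]' 0.5
python3 -m jog '[[[0,0,-0.01],[0,0,0]],[[0,0,-0.03],[0,0,0]],[[0,0,-0.06],[0,0,0]],[[0,0,-0.1],[0,0,0]],[[0,0,-0.14],[0,0,0]]]'
python3 -m jog '[[[0,0,-0.04],[0,0,0]],[[0,0,-0.08],[0,0,0]],[[0,0,-0.1],[0,0,0]],[[0,0,-0.1],[0,0,0]]]' 0.7
python3 - <<'E'
from h import *
d=optics.get_image("scene");e=optics.get_image("top")
a=cv2.resize(d["image"][240:340,170:290],(600,500),interpolation=cv2.INTER_CUBIC)
T=np.array([.4704,-.2589]);v=np.array([-.0195,.9998]);x=np.array([.9998,.0195])
for X,Y,Z in [(0,.062,.054),(0,-.062,.056),(0,-.062,.004),(0,-.059,.054)]: print((X,Y,Z),pix(d,[[*(T+X*x+Y*v),Z]])[0].round(1))
cv2.imwrite("pics/r.png",a)
go(.5513,.265,.27,1.6994)
E
```

```text
t: 15.4
tool_pos: [0.4705, -0.2559, 0.0263]
tool_rot: [-2.199, -2.243, 0.0]
contact_force: [-4.8, 3.0, 6.2]
opening: 0.0105
grip_force: 99.2
t: 15.9
tool_pos: [0.4705, -0.2559, 0.0254]
tool_rot: [2.199, 2.243, 0.0]
contact_force: [0.1, 0.2, 0.2]
opening: 0.0426
grip_force: 0.0
t: 16.4
tool_pos: [0.4701, -0.2555, 0.167]
tool_rot: [-2.199, -2.243, 0.0]
contact_force: [-0.6, -0.7, 0.8]
opening: 0.0427
grip_force: 0.0
t: 16.8
tool_pos: [0.472, -0.2569, 0.2711]
tool_rot: [2.193, 2.237, 0.002]
contact_force: [-0.8, -0.4, 0.3]
opening: 0.0599
grip_force: 0.0
(0, 0.062, 0.054) [236.4 257.5]
(0, -0.062, 0.056) [205.9 288.3]
(0, -0.062, 0.004) [208.  304.5]
(0, -0.059, 0.054) [206.8 288.1]
t 16.9 pos [ 0.4703 -0.2557  0.2656] yaw 0.02 F [-0.4  0.7 -1. ] q6 -0.66 open 0.06 
 shift [ 0.519   0.0914 -0.0046] turn [ 1.000e-03 -0.000e+00  1.462e+00]
```

View pics/r.png

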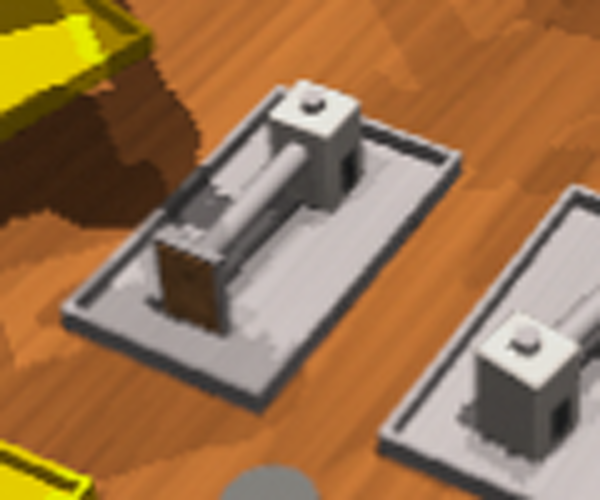

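The clamp lies flat and centred in the tray: jaw at (192,285), boss at (315,140), fingers clear. Back to the knob.

```bash
python3 -m jog '[[[0.045,0.008,0],[0,0,0]],[[0.09,0.016,0],[0,0,0]],[[0.135,0.024,0],[0,0,0]],[[0.18,0.032,0],[0,0,0]],[[0.22,0.039,0],[0,0,0]]]'
python3 -m jog '[[[0.045,0.008,0],[0,0,0]],[[0.09,0.016,0],[0,0,0]],[[0.135,0.024,0],[0,0,0]],[[0.18,0.032,0],[0,0,0]],[[0.22,0.039,0],[0,0,0]]]'
python3 -m jog '[[[0.03,0.005,0],[0,0,0.14]],[[0.06,0.01,0],[0,0,0.28]],[[0.079,0.013,0],[0,0,0.42]],[[0.079,0.013,0],[0,0,0.56]],[[0.079,0.013,0],[0,0,0.7]]]'
python3 -m jog '[[[0,0,0],[0,0,0.14]],[[0,0,0],[0,0,0.28]],[[0,0,0],[0,0,0.42]],[[0,0,0],[0,0,0.56]],[[0,0,0],[0,0,0.7]]]'
python3 -m jog '[[[0,0,0],[0,0,0.062]],[[0,0,0],[0,0,0.062]],[[0,0,0],[0,0,0.062]]]'
python3 -c "
from h import *
go(.5508,.2645,.2,1.6994)"
```

```text
t: 17.4
tool_pos: [0.5038, -0.0328, 0.2627]
tool_rot: [-2.196, -2.241, 0.003]
contact_force: [0.7, -0.2, -0.6]
opening: 0.0597
grip_force: 0.0
t: 17.9
tool_pos: [0.5383, 0.1877, 0.2625]
tool_rot: [-2.197, -2.243, 0.005]
contact_force: [0.3, -0.7, -1.1]
opening: 0.0597
grip_force: 0.0
t: 18.4
tool_pos: [0.5497, 0.2654, 0.262]
tool_rot: [-2.838, -1.347, 0.008]
contact_force: [-0.8, 0.1, 0.6]
opening: 0.0598
grip_force: 0.0
t: 18.9
tool_pos: [0.5498, 0.2646, 0.2622]
tool_rot: [3.127, 0.29, -0.007]
contact_force: [-0.3, -0.1, -0.9]
opening: 0.0598
grip_force: 0.0
t: 19.2
tool_pos: [0.5503, 0.2647, 0.2634]
tool_rot: [3.134, 0.204, -0.005]
contact_force: [0.5, -0.2, -0.6]
opening: 0.06
grip_force: 0.0
t 19.2 pos [0.5503 0.2647 0.2634] yaw -1.441 F [ 0.5 -0.2 -0.6] q6 1.77 open 0.06 
 shift [0.0007 0.0002 0.0634] turn [0.001 0.003 0.002]
```

```bash
python3 -m jog '[[[0,0,0.03],[0,0,0]],[[0,0,0.05],[0,0,0]],[[0,0,0.062],[0,0,0]],[[0,0,0.062],[0,0,0]]]'
python3 -m jog '[[[0,0,0],[0,0,0]],[[0,0,0],[0,0,0]],[[0,0,0],[0,0,0]],[[0,0,0],[0,0,0]],[[0,0,0],[0,0,0]]]' 0 25
python3 -m jog '[[[0,0.015,0],[0,0,0]],[[0,0.035,0],[0,0,0]],[[0,0.055,0],[0,0,0]],[[0,0.075,0],[0,0,0]],[[0,0.095,0],[0,0,0]]]'
python3 -m jog '[[[0,0.02,0],[0,0,0]],[[0,0.04,0],[0,0,0]],[[0,0.055,0],[0,0,0]],[[0,0.063,0],[0,0,0]],[[0,0.066,0],[0,0,0]]]'
python3 -m jog '[[[0,0.001,0],[0,0,0]],[[0,0.002,0],[0,0,0]],[[0,0.003,0],[0,0,0]],[[0,0.004,0],[0,0,0]],[[0,0.004,0],[0,0,0]]]'
python3 -c "
from h import *
go(.5756,.0962,.2,1.6994)"
```

```text
t: 19.6
tool_pos: [0.5495, 0.2644, 0.2003]
tool_rot: [3.134, 0.203, -0.008]
contact_force: [-0.1, -0.2, 0.4]
opening: 0.0601
grip_force: 0.0
t: 20.1
tool_pos: [0.5518, 0.2652, 0.2052]
tool_rot: [-3.134, -0.202, -0.004]
contact_force: [0.7, 0.1, 5.9]
opening: 0.025
grip_force: 25.1
t: 20.6
tool_pos: [0.5644, 0.1707, 0.2051]
tool_rot: [-3.133, -0.203, -0.007]
contact_force: [1.8, 3.1, 4.9]
opening: 0.0249
grip_force: 25.2
t: 21.1
tool_pos: [0.5732, 0.1047, 0.2051]
tool_rot: [-3.134, -0.2, -0.007]
contact_force: [2.9, 2.1, 6.3]
opening: 0.0249
grip_force: 25.3
t: 21.6
tool_pos: [0.5736, 0.1014, 0.2051]
tool_rot: [-3.134, -0.202, -0.007]
contact_force: [2.8, 2.2, 5.2]
opening: 0.0251
grip_force: 25.3
t 21.6 pos [0.5736 0.1014 0.2051] yaw -1.442 F [2.8 2.2 5.2] q6 1.49 open 0.0251 
 shift [0.0012 0.0054 0.0051] turn [-0.    -0.005  0.   ]
```

Still about 5 mm to the stop, so I'll creep on until the force rises.

```bash
python3 -m jog '[[[0,0.001,0],[0,0,0]],[[0,0.002,0],[0,0,0]],[[0,0.003,0],[0,0,0]],[[0,0.003,0],[0,0,0]]]'
python3 -m jog '[[[0,0.001,0],[0,0,0]],[[0,0.002,0],[0,0,0]],[[0,0.002,0],[0,0,0]]]'
```

```text
t: 22.0
tool_pos: [0.5741, 0.0985, 0.2052]
tool_rot: [-3.134, -0.202, -0.007]
contact_force: [2.2, 1.0, 6.9]
opening: 0.0253
grip_force: 25.3
t: 22.3
tool_pos: [0.5742, 0.0971, 0.2051]
tool_rot: [-3.133, -0.202, -0.007]
contact_force: [2.6, 4.5, 5.0]
opening: 0.0249
grip_force: 25.3
```

```bash
python3 -m jog '[[[0,0.001,0],[0,0,0]],[[0,0.002,0],[0,0,0]],[[0,0.002,0],[0,0,0]]]'
```

```text
t: 22.6
tool_pos: [0.5742, 0.097, 0.2052]
tool_rot: [-3.129, -0.203, -0.007]
contact_force: [2.1, 10.5, 6.1]
opening: 0.0248
grip_force: 25.4
```

At the stop (force has risen to 10 N with no movement). Release, retreat, check.

```bash
python3 -m jog '[[[0,-0.002,0],[0,0,0]],[[0,-0.002,0],[0,0,0]]]'
python3 -m jog '[[[0,0,0],[0,0,0]],[[0,0,0],[0,0,0]],[[0,0,0],[0,0,0]],[[0,0,0],[0,0,0]]]' 0.7
python3 -m jog '[[[0,0,-0.03],[0,0,0]],[[0,0,-0.07],[0,0,0]],[[0,0,-0.11],[0,0,0]],[[0,0,-0.11],[0,0,0]]]'
python3 -m jog '[[[0,-0.04,0],[0,0,0]],[[0,-0.08,0],[0,0,0]],[[0,-0.12,0],[0,0,0]],[[0,-0.16,0],[0,0,0]],[[0,-0.16,0],[0,0,0]]]'
python3 - <<'E'
from h import *
d=optics.get_image("top");g=cv2.cvtColor(d["image"],cv2.COLOR_BGR2GRAY)
x,y=pix(d,[[.5756,.0962,.223]])[0].round().astype(int)
s=g[y-12:y+13,x-20:x+21];ys,xs=np.where(s<90);c=(xs.mean()+x-20,ys.mean()+y-12);k=at(d,[c],.223)[0]
print(len(xs),c,k,"travel",(k[:2]-[.5756,.0962])@[-.1282,.9917])
E
```

```text
t: 22.8
tool_pos: [0.5742, 0.0971, 0.2051]
tool_rot: [-3.134, -0.203, -0.007]
contact_force: [2.2, 3.4, 5.0]
opening: 0.0249
grip_force: 25.3
t: 23.2
tool_pos: [0.5724, 0.0961, 0.2025]
tool_rot: [3.135, 0.202, -0.002]
contact_force: [0.3, 0.0, 0.4]
opening: 0.0595
grip_force: 0.0
t: 23.6
tool_pos: [0.5754, 0.0963, 0.3212]
tool_rot: [3.135, 0.202, 0.019]
contact_force: [-0.1, 0.1, 1.3]
opening: 0.0601
grip_force: 0.0
t: 24.1
tool_pos: [0.5509, 0.2586, 0.3121]
tool_rot: [-3.134, -0.21, 0.003]
contact_force: [0.4, -0.7, -0.9]
opening: 0.0598
grip_force: 0.0
19 (np.float64(215.78947368421052), np.float64(196.1578947368421)) [0.5691929  0.09263505 0.223     ] travel -0.0027139678484881494
```

```bash
python3 -m jog '[[[0,0,0],[0,0,0]],[[0,0,0],[0,0,0]]]' >/dev/null; python3 -c "
from station import job
print(job.finish_job())"
```

```text
the job is handed in; nothing more can be done
None
```

I handed the job in at about 24 s of the 72 s allowed: the clamp was carried level and lies flat and released in the empty (nearer) tray, and the shutter is shut against its stop; no verdict came back.

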